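Clear a carver's bench: tools into the block, wedges into the box

ROBOT

A 6-joint arm with a two-finger parallel gripper is mounted at the origin on the work surface. World frame = base frame: x ahead of the robot, y to its left, z up, the work surface at z = 0. Lengths are in m, angles in rad, forces in N, time in s.
With the tool pointing down it reaches from about 0.25 to 0.8 m from the base axis. Payload 3.9 kg.
Tool frame: the origin (TCP) lies between the finger pads; the fingertips stand 14 mm ahead of it and the grasp point (between the pads) lies 5 mm behind it; z points along the fingers, y is the direction in which the jaws open and shut (so a half turn about z gives the same grasp; the last joint's range is limited). The gripper opens to 85 mm and grips with 20 to 120 N. Pads are 22 mm wide; open, the fingers measure 114 mm over their backs; the gripper's body (76 mm by 85 mm) begins 54 mm behind the grasp point. The pads swing forward as they close: fully open they stand 13 mm farther back than shut.
Start: joints at [-1.274, 0.26, -0.138, 1.173, 0, 1.571], TCP at [0.154, -0.502, 0.245] pointing down, gripper open.
Joint ranges: [-2.78, 2.78], [-0.83, 1.72], [-1.28, 1.37], [-1.9, 2.12], [-1.57, 1.48], [-3.14, 3.14]. Speed limits (rad/s): [2.57, 2.57, 3.14, 3.14, 3.14, 3.14].

INTERFACE

Orientations are given as a 3x3 rotation matrix whose columns are the frame's x, y, z axes.
In Python, from cell import r gives the robot as it stands. Calls block until the motion is done:
- r.reach(position, orientation): joint-space move of the TCP to a pose.
- r.line_to(position, ori=None, vel=0.15): straight line of the TCP; ori=None keeps the orientation; vel is the mean speed in m/s.
- r.goto_joints(angles): joint-space move.
- r.ungrasp() and r.grab(grasp_force=None): open the fingers fully, or close them until they stop; grasp_force is the grip in N (None keeps the last).
- r.dwell(seconds).
- r.solve_ik(position, orientation): joint angles nearest the present ones, or None.
- r.state(): the state.
- r.capture(name): name is "scene" or "top" or "wrist"; returns the picture (480x640x3 uint8, blue, green, red); there is no depth.
- r.camera_model(name): a dict with "vfov" (degrees; the focal length in pixels is half the picture's height over the tangent of half this angle, whatever the lens; pixels are square), "cx", "cy" (the principal point, pixels), "R" (3x3) and "t" (3): a world point X has camera coordinates R X + t. Camera axes: x right, y down, z forward; pixel columns grow to the right and rows downward; lengths in m; the calibration is good to about 2 mm. A picture is of the moment at which its call begins: read the wrist's pose just before it. camera_model takes no time and is no camera call; for the wrist camera it gives the pose at the moment of the call.
A pose or a line that the arm cannot do raises r.IKError and nothing moves.
- r.close_job(): hands the job in, once; it reports no verdict.
The state is a dict: "clock": time; "qpos": joint angles; "joint_vel": joint speeds; "joint_efforts": joint torques, N m; "eef_pos": TCP position; "tool_rot": TCP orientation; "contact_force": force on the tool from outside, world axes, zero at the start; "wrist_torque": the same for the moment, N m; "gripper_width": finger opening in m.
Only numpy, scipy, OpenCV 4.12 (cv2) and the standard library are available. Lean on these libraries where they do the work, as an engineer would, in place of code of your own. Each camera call takes 0.05 s, during which the arm holds its last target.

TASK

Clear up the carving bench. Sharp tools first: stand every carving tool that lies loose on the bench top (not those in the long side tray) in a free hole of the tool block, handle down and right home in the hole, cutting edge up. Only when they are all put away, drop the clamping wedges into the open plywood box, and leave everything else where it is.

Things in the scene. Friction and masses are not known exactly. Their poses are not given: they have to be found in the camera images.
- gouge1: carving tool 200 mm long, 0.12 kg (may be absent: None): pale wood octagonal handle 120 mm long, 26 mm across flats, then ferrule, slim steel shank, a flat 16 mm chisel edge. Origin on its axis 100 mm from the butt, near the balance point. x runs from butt to edge. Lying, its axis is level, 13 mm up; at first the edge points away from the robot (+-0.3 rad)
- gouge2: carving tool 200 mm long, 0.12 kg (may be absent: None): mid-brown wood octagonal handle 120 mm long, 26 mm across flats, then ferrule, slim steel shank, a hollow-swept 14 mm gouge edge. Origin on its axis 100 mm from the butt, near the balance point. x runs from butt to edge. Lying, its axis is level, 13 mm up; at first the edge points away from the robot (+-0.3 rad)
- gouge3: carving tool 200 mm long, 0.12 kg (may be absent: None): dark wood octagonal handle 120 mm long, 26 mm across flats, then ferrule, slim steel shank, a V-shaped 12 mm edge. Origin on its axis 100 mm from the butt, near the balance point. x runs from butt to edge. Lying, its axis is level, 13 mm up; at first the edge points away from the robot (+-0.3 rad)
- gouge4: carving tool 200 mm long, 0.12 kg (may be absent: None): pale wood octagonal handle 120 mm long, 26 mm across flats, then ferrule, slim steel shank, a hollow-swept 14 mm gouge edge. Origin on its axis 100 mm from the butt, near the balance point. x runs from butt to edge. Lying, its axis is level, 13 mm up; at first the edge points away from the robot (+-0.3 rad)
- wedge1: hardwood clamping wedge (may be absent: None), a plain block 100 mm long, 32 mm wide (parallel sides, y axis), its top tapering from 24 mm high at its -x end to 11 mm at +x; 0.06 kg. Origin at the centre of its flat underside, z up while it lies on it, x along its length
- wedge2: hardwood clamping wedge (may be absent: None), a plain block 100 mm long, 32 mm wide (parallel sides, y axis), its top tapering from 24 mm high at its -x end to 11 mm at +x; 0.06 kg. Origin at the centre of its flat underside, z up while it lies on it, x along its length
- wedge3: hardwood clamping wedge (may be absent: None), a plain block 100 mm long, 32 mm wide (parallel sides, y axis), its top tapering from 24 mm high at its -x end to 11 mm at +x; 0.06 kg. Origin at the centre of its flat underside, z up while it lies on it, x along its length
- block: tool block: pale wood, fixed, 80 (x) by 410 (y) by 75 mm high; five upright holes in a row in its top at x = 0, y = -160, -80, 0, 80 and 160 mm, each 36 mm wide (4 mm chamfer) and 60 mm deep, floor 15 mm above the bench. One tool a hole, a loose fit, leaning up to about 13 degrees. The hole at +160 is taken by parked. Origin: centre of the underside. Its place and yaw vary
- wedgebox: open-topped plywood box fixed on the bench, 170 mm (x) by 140 mm (y) outside, 50 mm high, walls and floor 8 mm thick, for the wedges; it is at the left or the right end of the work area. Origin: centre of the underside
- parked: a carving tool like the others, with a 20 mm flat edge, already standing edge up in the block's hole at y = +160 mm; stays there. Origin at the butt of its handle, z along the tool towards the edge (200 mm)
- brush: bench brush 170 mm long lying among the tools; stays. Origin: centre of its underside, x along its length
- mallet: round carver's mallet standing on its head, head 88 mm across, 245 mm tall with the handle up; stays. Origin: centre of the underside
- panel: brown carved wooden panel 110 x 190 x 28 mm lying beyond the tool block; stays. Origin: centre of the underside
- tin: round metal tin 70 mm across, 55 mm high; stays. Origin: centre of the underside
There are look-alikes about, which are no part of the job. Leave any red look-alike of the gouge4 alone.

How it is judged:
By the outcome, as a careful person would: the job done as asked, in the order asked, and still so for the second after the job is handed in, with the robot touching nothing.
Of gouge1, gouge2, gouge3, gouge4 only 3 to 4 are there at a start; the rules pass over those that are not, and their reading is None.
Of wedge1, wedge2, wedge3 only 2 to 3 are there at a start; the rules pass over those that are not, and their reading is None.
At some moment in a run one of gouge1, gouge2, gouge3, gouge4, wedge1 may be knocked a few centimetres aside while the robot is not near it.
Once in a run the grip may slacken for a moment while it holds something.
It also fails if it takes over 210 s, if anything falls off the work surface, if the arm or the gripper's body presses on something with over 40 N, if the wrist force passes 120 N, or if a joint passes its speed limit or range.

## Working session

There is one attempt and no reset: what is moved stays moved. The work goes in short steps, each a Python script; the robot and the scene stay as the last script left them, time stands still between calls to the robot, and variables do not carry over. Pictures are saved under pics/ and viewed, and the job is handed in when it is done.

```bash
ls; mkdir -p pics
python3 - <<'E'
from cell import r
import cv2,numpy as np
for n in ("scene","top","wrist"):
    im=r.capture(n); cv2.imwrite(f"pics/a_{n}.png",im)
    c=r.camera_model(n); print(n,c)
print(r.state()["clock"])
E
```

```text
pics
scene {'vfov': 57.53474768288847, 'cx': 316.68107521684937, 'cy': 241.63630147910553, 'R': array([[-0.74307483,  0.66914185, -0.0094335 ],
       [ 0.44326096,  0.4815779 , -0.75604394],
       [-0.50135768, -0.56597872, -0.65445287]]), 't': array([ 0.40099984, -0.21465081,  1.23318635])}
top {'vfov': 48.557040791702974, 'cx': 330.67211069333854, 'cy': 235.40563700898022, 'R': array([[-0.01532825, -0.99963283,  0.02234371],
       [-0.99882495,  0.01428071, -0.04631174],
       [ 0.04597565, -0.02302734, -0.99867712]]), 't': array([-0.00350298,  0.51928756,  1.1352266 ])}
wrist {'vfov': 65.53490388821874, 'cx': 319.78664082065956, 'cy': 241.391841215439, 'R': array([[ 0.2930318 , -0.95610157, -0.00146662],
       [-0.91111489, -0.27970835,  0.30270927],
       [-0.28983103, -0.08736719, -0.95308182]]), 't': array([-0.52377994, -0.03861903,  0.37973243])}
0.15
```

View pics/a_scene.png

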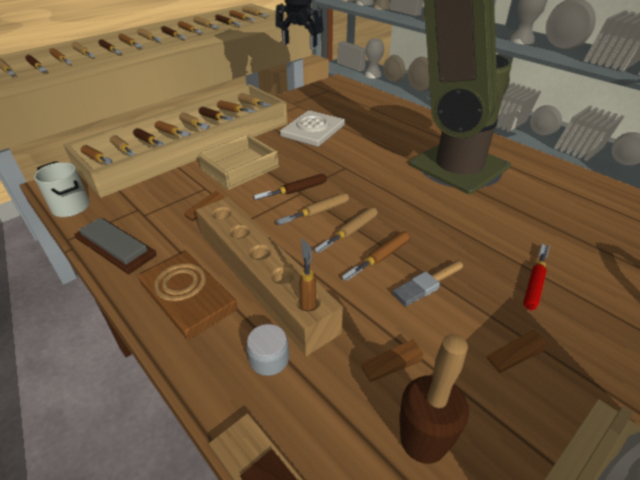

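View pics/a_top.png

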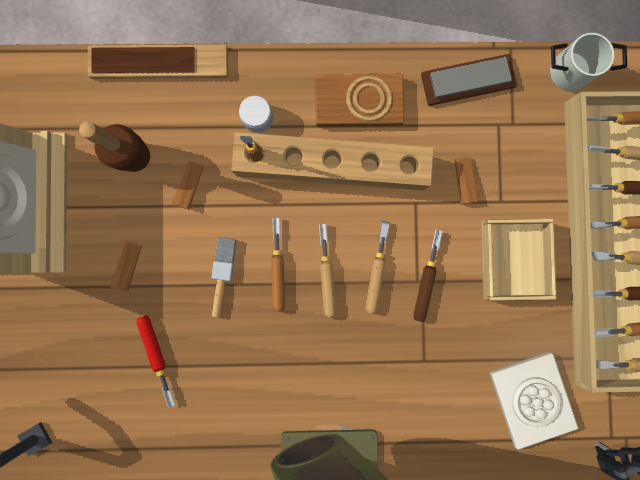

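The bench shows four candidate tools in the top view: brown (277,265), pale (327,270), pale (379,267) and dark (428,275). The red one at (155,360) is the look-alike and the brush is at (223,275). There are three wedge-like blocks at (188,185), (126,266) and (470,181), and the box is at (519,260). I'll enlarge these areas to check.

Run:
```python
import cv2
im=cv2.imread("pics/a_top.png")
def crop(n,x0,y0,w,h,s):
    cv2.imwrite(n,cv2.resize(im[y0:y0+h,x0:x0+w],None,fx=s,fy=s,interpolation=cv2.INTER_CUBIC))
crop("pics/b1.png",250,205,200,130,4)
crop("pics/b2.png",225,120,220,80,3.6)
crop("pics/b3.png",100,140,130,170,3.5)
crop("pics/b4.png",440,140,130,170,3.5)
```

```text
(no output)
```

View pics/b1.png

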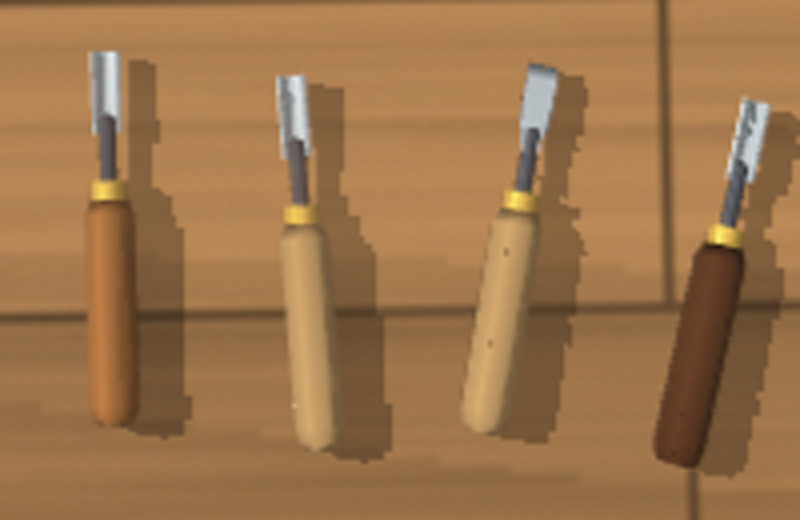

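View pics/b2.png

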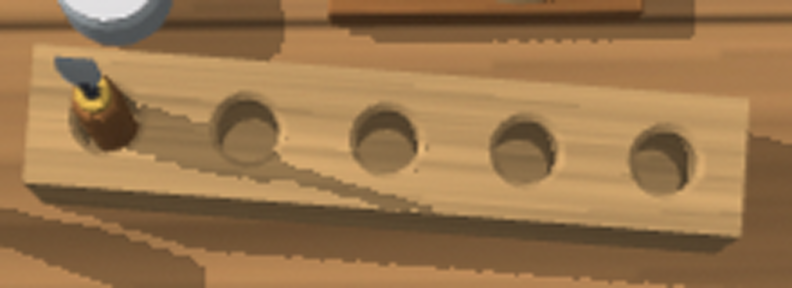

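View pics/b3.png

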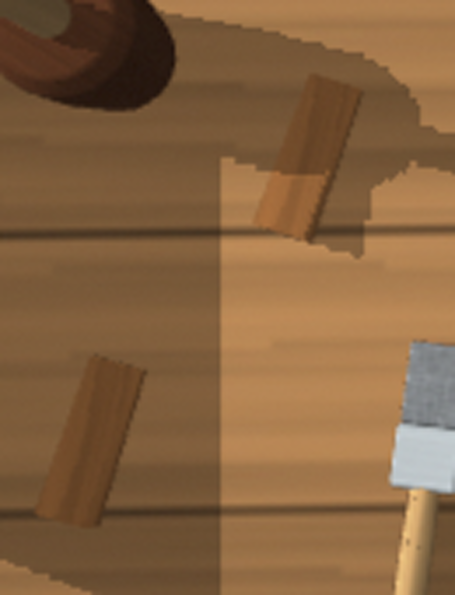

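View pics/b4.png

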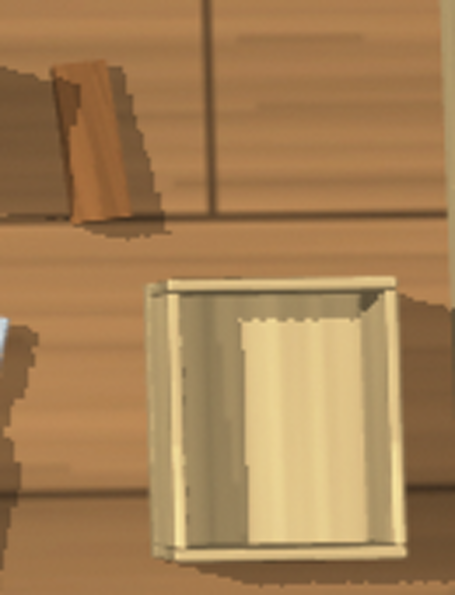

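The four tools are hollow brown (gouge2), hollow pale (gouge4), flat pale (gouge1) and V-edged dark (gouge3). Pixel measurements next.

```bash
cat > h.py <<'E'
import numpy as np,cv2
from cell import r
def f(c): return 240/np.tan(np.radians(c["vfov"])/2)
def unproj(c,u,v,z):
    d=np.array([(u-c["cx"])/f(c),(v-c["cy"])/f(c),1.]); R=c["R"]; o=-R.T@c["t"]; w=R.T@d
    return o+w*(z-o[2])/w[2]
def proj(c,X):
    p=c["R"]@np.asarray(X)+c["t"]; return np.array([c["cx"]+f(c)*p[0]/p[2],c["cy"]+f(c)*p[1]/p[2]])
def nrm(v): v=np.asarray(v,float); return v/np.linalg.norm(v)
E
python3 - <<'E'
from h import *
c=r.camera_model("top")
b1=lambda p:(p[0]/4+250-.4,p[1]/4+205-.4)
for n,b,t in [("g2",(113,426),(104,52)),("g4",(319,449),(291,76)),("g1",(482,432),(543,65)),("g3",(678,465),(756,98))]:
    B=unproj(c,*b1(b),.013);T=unproj(c,*b1(t),.013);d=T-B
    print(n,B.round(4),T.round(4),np.linalg.norm(d).round(4),np.arctan2(d[1],d[0]).round(3),"mid",((B+T)/2).round(4))
b2=lambda p:(p[0]/3.6+225-.4,p[1]/3.6+120-.4)
H=[unproj(c,*b2(p),.075) for p in [(247,129),(385,139),(524,149),(664,160)]]
for h in H: print("hole",h.round(4))
d=H[0]-H[3];print(np.linalg.norm(d)/3, "block yaw",np.arctan2(-d[0],d[1]))
b3=lambda p:(p[0]/3.5+100-.4,p[1]/3.5+140-.4)
b4=lambda p:(p[0]/3.5+440-.4,p[1]/3.5+140-.4)
for n,fn,ps in [("wA",b3,[(314,75),(362,93),(305,242),(255,222)]),("wB",b3,[(97,354),(146,370),(99,527),(37,514)]),("wC",b4,[(52,67),(105,61),(131,214),(72,220)]),]:
    P=[unproj(c,*fn(p),.018) for p in ps];print(n,[q[:2].round(4) for q in P],"far mid",((P[0]+P[1])/2).round(4),"near",((P[2]+P[3])/2).round(4),"widths",np.linalg.norm(P[0]-P[1]).round(4),np.linalg.norm(P[2]-P[3]).round(4))
P=[unproj(c,*b4(p),.05) for p in [(148,285),(396,280),(406,553),(155,556)]]
print("box",[q[:2].round(4) for q in P],np.mean(P,0).round(4))
E
```

```text
g2 [0.3589 0.1041 0.013 ] [0.5592 0.1068 0.013 ] 0.2003 0.013 mid [0.4591 0.1055 0.013 ]
g4 [ 0.3448 -0.0057  0.013 ] [0.5449 0.0064 0.013 ] 0.2005 0.06 mid [4.448e-01 4.000e-04 1.300e-02]
g1 [ 0.3523 -0.0932  0.013 ] [ 0.5489 -0.1299  0.013 ] 0.2001 -0.185 mid [ 0.4506 -0.1115  0.013 ]
g3 [ 0.3328 -0.1982  0.013 ] [ 0.5295 -0.2451  0.013 ] 0.2022 -0.234 mid [ 0.4311 -0.2217  0.013 ]
hole [0.6814 0.0645 0.075 ]
hole [ 0.6748 -0.014   0.075 ]
hole [ 0.6682 -0.0932  0.075 ]
hole [ 0.6609 -0.1733  0.075 ]
0.07955056235996395 block yaw -0.08581498206207348
wA [array([0.683 , 0.2899]), array([0.6716, 0.2607]), array([0.5803, 0.2957]), array([0.593, 0.326])] far mid [0.6773 0.2753 0.018 ] near [0.5867 0.3109 0.018 ] widths 0.0314 0.0328
wB [array([0.5137, 0.4215]), array([0.5036, 0.392 ]), array([0.409 , 0.4201]), array([0.4174, 0.4573])] far mid [0.5087 0.4067 0.018 ] near [0.4132 0.4387 0.018 ] widths 0.0312 0.0381
wC [array([ 0.6817, -0.2824]), array([ 0.685 , -0.3156]), array([ 0.5895, -0.3291]), array([ 0.5862, -0.2923])] far mid [ 0.6833 -0.299   0.018 ] near [ 0.5879 -0.3107  0.018 ] widths 0.0334 0.0369
box [array([ 0.5431, -0.3285]), array([ 0.5441, -0.4789]), array([ 0.3804, -0.4792]), array([ 0.3812, -0.3281])] [ 0.4622 -0.4037  0.05  ]
```

```bash
cat >> h.py <<'E'
UP=np.array([0,0,1.])
def rot(a,j):
    """gripper orientation: z=a, y~j"""
    a=nrm(a); y=nrm(np.asarray(j)-a*np.dot(a,j)); return np.column_stack([np.cross(y,a),y,a])
E
python3 - <<'E'
from h import *
s=r.state();print(s["tool_rot"].round(2) if hasattr(s["tool_rot"],'round') else s["tool_rot"],s["gripper_width"])
R=np.array(s["tool_rot"]);c=r.camera_model("wrist");print("cam in tool",R.T@(-c["R"].T@c["t"]-np.array(s["eef_pos"])))
tools={"g2":((.4591,.1055),.013),"g4":((.4448,.0004),.06),"g1":((.4506,-.1115),-.185),"g3":((.4311,-.2217),-.234)}
holes=[(.6814,.0645),(.6748,-.014),(.6682,-.0932),(.6609,-.1733)]
for sg in (1,-1):
  for t in np.radians([0,10,20,30]):
    o=[]
    for (p,y) in tools.values():
        d=np.array([np.cos(y),np.sin(y),0]);a=-np.cos(t)*UP-np.sin(t)*d;j=sg*np.cross(UP,d)
        q=r.solve_ik(np.append(p,.015)+.005*a,rot(a,j)); o.append(q is not None)
    print(sg,np.degrees(t).round(),"pick",o)
    for dy in (0,.3,-.3,-.5,.5):
      o=[]
      for h in holes:
        y=-.086+dy;d=np.array([np.cos(y),np.sin(y),0]);a=np.cos(t)*d-np.sin(t)*UP;j=sg*np.cross(UP,d)
        for z in (.115,.2): 
            q=r.solve_ik(np.append(h,z)+.005*a,rot(a,j)); o.append(int(q is not None))
      print("   place",dy,o)
E
python3 - <<'E'
import cv2
im=cv2.imread("pics/a_scene.png")
o=[cv2.resize(im[y:y+80,x:x+110],None,fx=3.5,fy=3.5,interpolation=cv2.INTER_CUBIC) for x,y in((340,320),(465,310),(150,170))]
import numpy as np
cv2.imwrite("pics/c1.png",np.vstack([np.hstack(o[:2]),np.hstack([o[2],o[2]*0])]))
E
```

```text
[[ 0.96  0.29 -0.  ]
 [ 0.29 -0.96  0.  ]
 [-0.   -0.   -1.  ]] 0.0853067415747001
cam in tool [ 0.07844361 -0.00039724 -0.12820025]
1 0.0 pick [True, True, True, True]
   place 0 [0, 0, 0, 0, 0, 0, 0, 0]
   place 0.3 [0, 0, 0, 0, 0, 0, 0, 0]
   place -0.3 [0, 0, 0, 0, 0, 0, 0, 0]
   place -0.5 [0, 1, 0, 0, 0, 0, 0, 0]
   place 0.5 [0, 0, 0, 0, 0, 0, 0, 0]
1 10.0 pick [True, True, True, True]
   place 0 [0, 1, 0, 0, 0, 0, 0, 1]
   place 0.3 [0, 1, 0, 1, 0, 1, 1, 1]
   place -0.3 [1, 1, 0, 1, 0, 1, 0, 1]
   place -0.5 [1, 1, 1, 1, 1, 1, 0, 1]
   place 0.5 [0, 1, 1, 1, 1, 1, 1, 1]
1 20.0 pick [True, True, True, True]
   place 0 [1, 1, 1, 1, 1, 1, 1, 1]
   place 0.3 [1, 1, 1, 1, 1, 1, 1, 1]
   place -0.3 [1, 1, 1, 1, 1, 1, 1, 1]
   place -0.5 [1, 1, 1, 1, 1, 1, 1, 1]
   place 0.5 [1, 1, 1, 1, 1, 1, 1, 1]
1 30.0 pick [True, True, True, True]
   place 0 [1, 1, 1, 1, 1, 1, 1, 1]
   place 0.3 [1, 1, 1, 1, 1, 1, 1, 1]
   place -0.3 [1, 1, 1, 1, 1, 1, 1, 1]
   place -0.5 [1, 1, 1, 1, 1, 1, 1, 1]
   place 0.5 [1, 1, 1, 1, 1, 1, 1, 1]
-1 0.0 pick [True, True, True, True]
   place 0 [0, 0, 0, 0, 0, 0, 0, 0]
   place 0.3 [0, 0, 0, 0, 0, 0, 0, 0]
   place -0.3 [0, 0, 0, 0, 0, 0, 0, 0]
   place -0.5 [0, 1, 0, 0, 0, 0, 0, 0]
   place 0.5 [0, 0, 0, 0, 0, 0, 0, 0]
-1 10.0 pick [True, True, True, True]
   place 0 [0, 1, 0, 0, 0, 0, 0, 1]
   place 0.3 [0, 1, 0, 1, 0, 1, 1, 1]
   place -0.3 [1, 1, 0, 1, 0, 1, 0, 1]
   place -0.5 [1, 1, 1, 1, 1, 1, 0, 1]
   place 0.5 [0, 1, 1, 1, 1, 1, 1, 1]
-1 20.0 pick [True, True, True, True]
   place 0 [1, 1, 1, 1, 1, 1, 1, 1]
   place 0.3 [1, 1, 1, 1, 1, 1, 1, 1]
   place -0.3 [1, 1, 1, 1, 1, 1, 1, 1]
   place -0.5 [1, 1, 1, 1, 1, 1, 1, 1]
   place 0.5 [1, 1, 1, 1, 1, 1, 1, 1]
-1 30.0 pick [True, True, True, True]
   place 0 [1, 1, 1, 1, 1, 1, 1, 1]
   place 0.3 [1, 1, 1, 1, 1, 1, 1, 1]
   place -0.3 [1, 1, 1, 1, 1, 1, 1, 1]
   place -0.5 [1, 1, 1, 1, 1, 1, 1, 1]
   place 0.5 [1, 1, 1, 1, 1, 1, 1, 1]
```

View pics/c1.png

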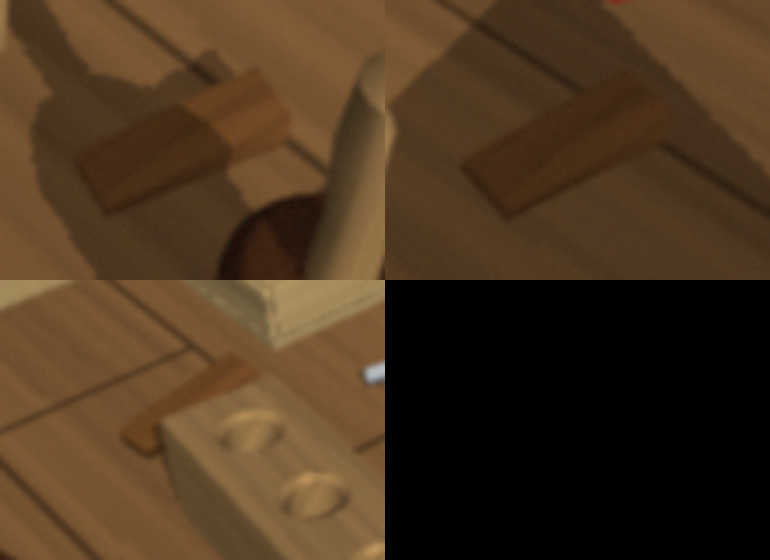

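All three wedges taper and look plain. The IK works with a 20° tilted grasp. I'll write the pick and stand helpers and hover over gouge2 first.

```bash
cat >> h.py <<'E'
T=np.radians(20)
BY=-.086
BX=np.array([np.cos(BY),np.sin(BY),0])
def pick_ori(yaw):
    d=np.array([np.cos(yaw),np.sin(yaw),0]); a=-np.cos(T)*UP-np.sin(T)*d
    return d,a,rot(a,-np.cross(UP,d))
def stand_ori(fwd):
    a=np.cos(T)*fwd-np.sin(T)*UP
    return a,rot(a,-np.cross(UP,fwd))
GZ=.0235   # grasp point height when lying
def tcp_pick(p,yaw,h=0):  # p: tool origin xy (100 from butt)
    d,a,R=pick_ori(yaw)
    return np.array([p[0],p[1],GZ+h])+.005*a,R
def tcp_stand(hole,butt_z,fwd=BX,off=0):
    # tool axis is GZ-.013 ahead of grasp point along fwd
    a,R=stand_ori(fwd)
    g=np.array([hole[0],hole[1],butt_z+.1])-fwd*(GZ-.013)+fwd*off
    return g+.005*a,R
def snap(cam,name,lines=(),s=1,box=None,dots=()):
    c=r.camera_model(cam); im=r.capture(cam)
    s_=1 if box is None else s
    im=im.copy(); raw=im.copy()
    x0,y0,w,h=box or (0,0,640,480)
    o=cv2.resize(im[y0:y0+h,x0:x0+w],None,fx=s_,fy=s_,interpolation=cv2.INTER_CUBIC)
    for A,B in lines:
        pa=(proj(c,A)-[x0,y0])*s_;pb=(proj(c,B)-[x0,y0])*s_
        cv2.line(o,tuple(int(v) for v in pa),tuple(int(v) for v in pb),(255,0,255),1)
    for A in dots:
        pa=(proj(c,A)-[x0,y0])*s_; cv2.circle(o,tuple(int(v) for v in pa),4,(0,255,255),1)
    cv2.imwrite(f"pics/{name}.png",o); cv2.imwrite(f"pics/{name}_raw.png",raw); return c
def hover(p,yaw,name,h=.16):
    P,R=tcp_pick(p,yaw,h); r.reach(P,R); s=r.state()
    d=np.array([np.cos(yaw),np.sin(yaw),0]); o=np.array([p[0],p[1],.013])
    c=snap("wrist",name,[(o-.1*d,o+.1*d)]); 
    print("t",s["clock"],np.array(s["eef_pos"]).round(4),P.round(4)); np.save(f"pics/{name}.npy",np.hstack([c["R"],c["t"][:,None]]))
def st():
    s=r.state(); print("t %.1f w %.4f F %s tcp %s"%(s["clock"],s["gripper_width"],np.round(s["contact_force"],1),np.round(s["eef_pos"],4)))
TOOLS={"g2":((.4591,.1055),.013),"g4":((.4448,.0004),.06),"g1":((.4506,-.1115),-.185),"g3":((.4311,-.2217),-.234)}
HOLES={"g2":(.6814,.0645),"g4":(.6748,-.014),"g1":(.6682,-.0932),"g3":(.6609,-.1733)}
E
python3 - <<'E'
from h import *
hover(*TOOLS["g2"],"d1")
E
```

```text
t 3.9167 [0.4575 0.1052 0.1788] [0.4574 0.1055 0.1788]
```

View pics/d1.png

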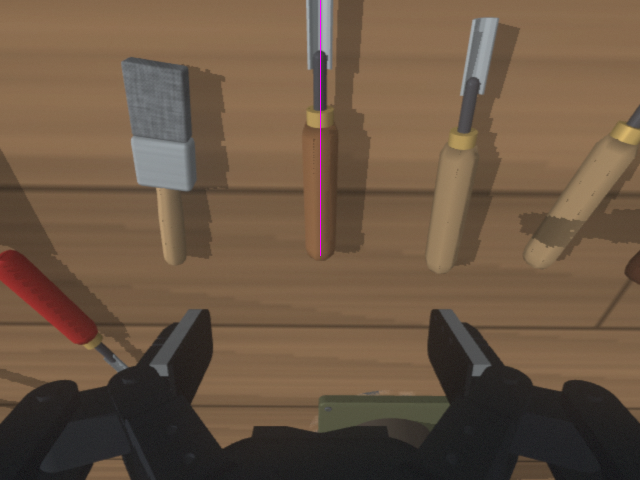

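The magenta prediction lies on gouge2's axis, with the butt at (321,258). Grasping it, lifting, and moving to the staging pose in front of its hole.

```bash
cat >> h.py <<'E'
def pick_tool(n):
    p,yaw=TOOLS[n]
    P,R=tcp_pick(p,yaw,0.0); r.line_to(P,R,vel=.12); st()
    r.grab(70); st()
    P,R=tcp_pick(p,yaw,.24); r.line_to(P,R,vel=.2); st()
def stage(n,off=-.10,bz=.115,look=True):
    h=HOLES[n]; P,R=tcp_stand(h,bz,off=off); r.reach(P,R); st()
    if look:
        o=np.array([h[0],h[1],bz])+BX*off
        snap("scene",f"stage_{n}",[(o,o+.2*UP)],s=3,box=(180,100,260,190))
E
python3 - <<'E'
from h import *
pick_tool("g2"); stage("g2")
E
```

```text
t 5.5 w 0.0852 F [-0.3  0.3 -0.2] tcp [0.4579 0.1056 0.0193]
t 6.0 w 0.0245 F [ 0.8 -0.5  4.9] tcp [0.4577 0.1055 0.0192]
t 7.4 w 0.0239 F [ 0.5 -0.1 -1.6] tcp [0.4569 0.1054 0.2578]Traceback (most recent call last):
  File "<stdin>", line 2, in <module>
  File "h.py", line 59, in stage
    h=HOLES[n]; P,R=tcp_stand(h,bz,off=off); r.reach(P,R); st()
                                             ~~~~~~~^^^^^
cell.IKError: the arm cannot take that pose within its joint ranges
```

Run:
```python
from h import *
for n in HOLES:
  for bz in (.017,.1,.115,.15,.19):
    print(n,bz,[(off,int(r.solve_ik(*tcp_stand(HOLES[n],bz,off=off)) is not None)) for off in (-.1,-.08,-.06,-.04,-.02,0)])
```

```text
g2 0.017 [(-0.1, 0), (-0.08, 0), (-0.06, 0), (-0.04, 0), (-0.02, 0), (0, 1)]
g2 0.1 [(-0.1, 0), (-0.08, 0), (-0.06, 0), (-0.04, 1), (-0.02, 1), (0, 1)]
g2 0.115 [(-0.1, 0), (-0.08, 0), (-0.06, 0), (-0.04, 1), (-0.02, 1), (0, 1)]
g2 0.15 [(-0.1, 0), (-0.08, 1), (-0.06, 1), (-0.04, 1), (-0.02, 1), (0, 1)]
g2 0.19 [(-0.1, 1), (-0.08, 1), (-0.06, 1), (-0.04, 1), (-0.02, 1), (0, 1)]
g4 0.017 [(-0.1, 0), (-0.08, 0), (-0.06, 0), (-0.04, 0), (-0.02, 0), (0, 1)]
g4 0.1 [(-0.1, 0), (-0.08, 0), (-0.06, 0), (-0.04, 0), (-0.02, 1), (0, 1)]
g4 0.115 [(-0.1, 0), (-0.08, 0), (-0.06, 0), (-0.04, 0), (-0.02, 1), (0, 1)]
g4 0.15 [(-0.1, 0), (-0.08, 0), (-0.06, 1), (-0.04, 1), (-0.02, 1), (0, 1)]
g4 0.19 [(-0.1, 1), (-0.08, 1), (-0.06, 1), (-0.04, 1), (-0.02, 1), (0, 1)]
g1 0.017 [(-0.1, 0), (-0.08, 0), (-0.06, 0), (-0.04, 0), (-0.02, 0), (0, 0)]
g1 0.1 [(-0.1, 0), (-0.08, 0), (-0.06, 0), (-0.04, 0), (-0.02, 1), (0, 1)]
g1 0.115 [(-0.1, 0), (-0.08, 0), (-0.06, 0), (-0.04, 0), (-0.02, 1), (0, 1)]
g1 0.15 [(-0.1, 0), (-0.08, 0), (-0.06, 1), (-0.04, 1), (-0.02, 1), (0, 1)]
g1 0.19 [(-0.1, 1), (-0.08, 1), (-0.06, 1), (-0.04, 1), (-0.02, 1), (0, 1)]
g3 0.017 [(-0.1, 0), (-0.08, 0), (-0.06, 0), (-0.04, 0), (-0.02, 0), (0, 1)]
g3 0.1 [(-0.1, 0), (-0.08, 0), (-0.06, 0), (-0.04, 1), (-0.02, 1), (0, 1)]
g3 0.115 [(-0.1, 0), (-0.08, 0), (-0.06, 0), (-0.04, 1), (-0.02, 1), (0, 1)]
g3 0.15 [(-0.1, 0), (-0.08, 1), (-0.06, 1), (-0.04, 1), (-0.02, 1), (0, 1)]
g3 0.19 [(-0.1, 1), (-0.08, 1), (-0.06, 1), (-0.04, 1), (-0.02, 1), (0, 1)]
```

Run:
```python
from h import *
stage("g2",off=-.08,bz=.17)
```

```text
t 9.6 w 0.0242 F [ 0.2  0.7 -1.4] tcp [0.5962 0.072  0.2682]
```

View pics/stage_g2.png

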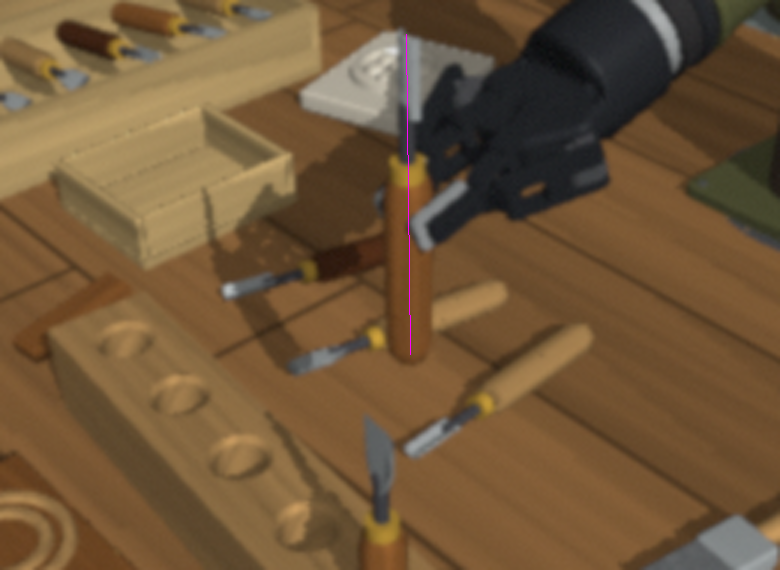

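The tool stands plumb and matches the prediction line (butt at about (410,357) in the crop). Moving it over the hole and lowering it in steps with a force check.

```bash
cat >> h.py <<'E'
def insert(n,z_end=.017):
    h=HOLES[n]
    P,R=tcp_stand(h,.13); r.line_to(P,R,vel=.15)
    f0=None
    for bz in (.095,.075,.065,.045,.03,.022,z_end):
        P,R=tcp_stand(h,bz); r.line_to(P,R,vel=.1 if bz>.09 else .06)
        F=np.array(r.state()["contact_force"]); 
        if f0 is None:f0=F
        print(bz,(F-f0).round(1))
        if np.linalg.norm(F-f0)>12: print("STOP");return False
    st(); return True
def release(n):
    h=HOLES[n]
    r.ungrasp(); st()
    p=np.array(r.state()["eef_pos"]); r.line_to(p+[0,0,.16],vel=.25); 
    P,R=tcp_stand(h,.19,off=-.09); r.line_to(P,R,vel=.25); st()
    o=np.array([h[0],h[1],.015]); snap("scene",f"done_{n}",[(o,o+.2*UP)],s=3,box=(180,100,260,190))
E
python3 - <<'E'
from h import *
ok=insert("g2")
if ok: release("g2")
E
```

```text
0.095 [0. 0. 0.]
0.075 [ 0.3 -0.4 -0.4]
0.065 [-0.1  0.2 -0. ]
0.045 [0.3 0.6 0.3]
0.03 [ 0.8 -1.  -0.5]
0.022 [-0.6  0.2  0.1]
0.017 [ 0.4 -0.6 -0.4]
t 13.1 w 0.0241 F [ 0.  -0.4 -1.6] tcp [0.6756 0.065  0.1153]
t 13.7 w 0.0854 F [-0.6  0.3 -0.1] tcp [0.6757 0.065  0.1154]
t 15.0 w 0.0855 F [-0.2  0.1  0.4] tcp [0.5851 0.0729 0.2861]
```

View pics/done_g2.png

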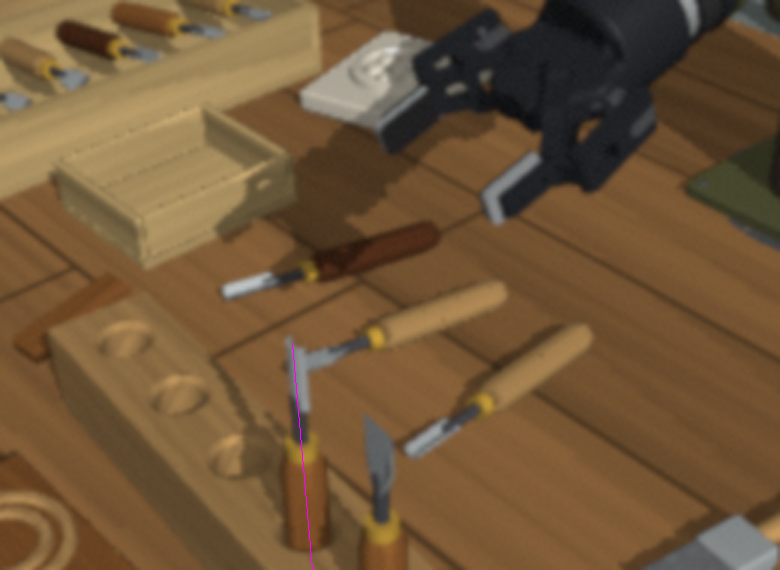

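gouge2 stands home, with its tip at the predicted height. gouge4 is next, with a 28° tilt for more IK margin.

```bash
sed -i 's/^T=np.radians(20)/T=np.radians(28)/; s/^GZ=.0235/GZ=.0242/' h.py
python3 - <<'E'
from h import *
for n in ("g4","g1","g3"):
  for bz in (.017,.1,.15,.18):
    print(n,bz,[(off,int(r.solve_ik(*tcp_stand(HOLES[n],bz,off=off)) is not None)) for off in (-.1,-.08,-.06,-.04,-.02,0)])
hover(*TOOLS["g4"],"d2")
E
```

```text
g4 0.017 [(-0.1, 0), (-0.08, 0), (-0.06, 0), (-0.04, 0), (-0.02, 1), (0, 1)]
g4 0.1 [(-0.1, 0), (-0.08, 1), (-0.06, 1), (-0.04, 1), (-0.02, 1), (0, 1)]
g4 0.15 [(-0.1, 1), (-0.08, 1), (-0.06, 1), (-0.04, 1), (-0.02, 1), (0, 1)]
g4 0.18 [(-0.1, 1), (-0.08, 1), (-0.06, 1), (-0.04, 1), (-0.02, 1), (0, 1)]
g1 0.017 [(-0.1, 0), (-0.08, 0), (-0.06, 0), (-0.04, 0), (-0.02, 1), (0, 1)]
g1 0.1 [(-0.1, 0), (-0.08, 1), (-0.06, 1), (-0.04, 1), (-0.02, 1), (0, 1)]
g1 0.15 [(-0.1, 1), (-0.08, 1), (-0.06, 1), (-0.04, 1), (-0.02, 1), (0, 1)]
g1 0.18 [(-0.1, 1), (-0.08, 1), (-0.06, 1), (-0.04, 1), (-0.02, 1), (0, 1)]
g3 0.017 [(-0.1, 0), (-0.08, 0), (-0.06, 0), (-0.04, 1), (-0.02, 1), (0, 1)]
g3 0.1 [(-0.1, 1), (-0.08, 1), (-0.06, 1), (-0.04, 1), (-0.02, 1), (0, 1)]
g3 0.15 [(-0.1, 1), (-0.08, 1), (-0.06, 1), (-0.04, 1), (-0.02, 1), (0, 1)]
g3 0.18 [(-0.1, 1), (-0.08, 1), (-0.06, 1), (-0.04, 1), (-0.02, 1), (0, 1)]
t 20.0583 [4.424e-01 3.000e-04 1.798e-01] [4.425e-01 3.000e-04 1.798e-01]
```

View pics/d2.png

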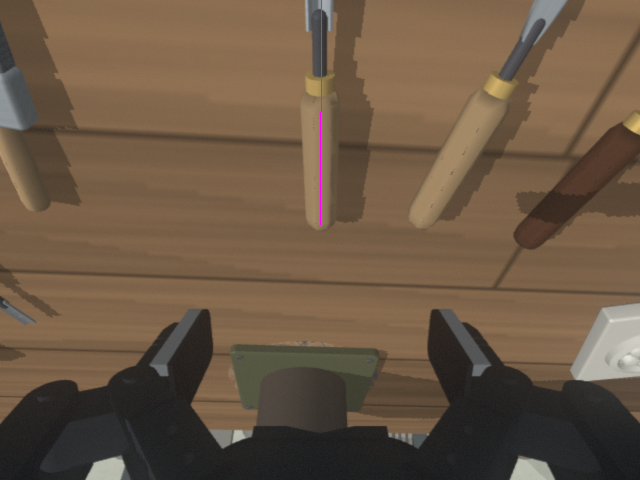

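The prediction lies on gouge4's axis, with the butt at (321,229). It's the pale handle and not the red look-alike.

Run:
```python
from h import *
pick_tool("g4"); stage("g4",off=-.09,bz=.17)
```

```text
t 21.6 w 0.0858 F [-0.5 -0.3 -0. ] tcp [4.43e-01 3.00e-04 2.03e-02]
t 22.2 w 0.0241 F [0.1 0.  4.4] tcp [4.427e-01 2.000e-04 2.020e-02]
t 23.5 w 0.0240 F [ 0.2 -0.4 -1.8] tcp [4.420e-01 2.000e-04 2.589e-01]
t 28.6 w 0.0243 F [-0.8  0.7 -1.8] tcp [ 0.5784 -0.0057  0.2676]
```

View pics/stage_g4.png

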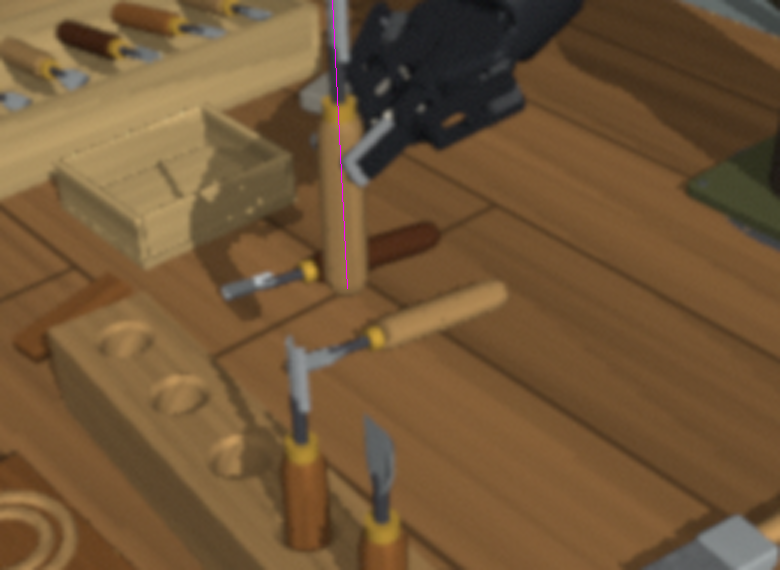

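Run:
```python
from h import *
print(np.round(r.state()["qpos"],2))
ok=insert("g4")
if ok: release("g4")
print(np.round(r.state()["qpos"],2))
```

```text
[ 0.06 -0.05 -1.15 -0.61 -0.13 -3.07]
0.095 [0. 0. 0.]
0.075 [-1.  -0.7 -1.1]
0.065 [-0.3 -0.4 -0.2]
0.045 [-0.3 -1.5 -0.9]
0.03 [-0.3 -0.   0. ]
0.022 [-0.3  0.3 -0.6]
0.017 [ 0.1 -0.3 -0.6]
t 32.2 w 0.0241 F [ 0.6  0.2 -1.7] tcp [ 0.668  -0.0134  0.1146]
t 32.8 w 0.0857 F [0.1 1.  0.5] tcp [ 0.6681 -0.0134  0.1147]
t 34.1 w 0.0851 F [ 1.  -1.2  0.8] tcp [ 0.5772 -0.0056  0.2854]
[ 0.06 -0.09 -1.11 -0.52 -0.13 -3.07]
```

View pics/done_g4.png

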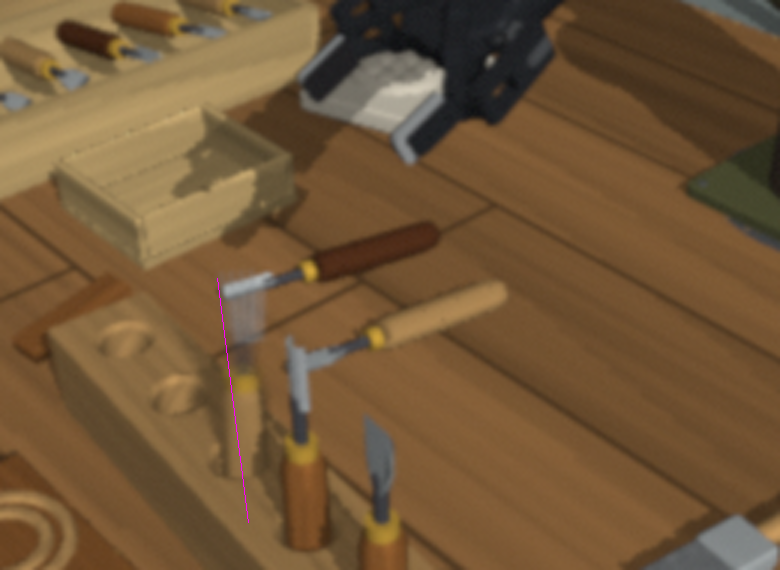

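gouge4 is in and still settling in the picture. Next is gouge1, so I'll compare the wrist joint at pick and stand first to avoid a needless spin.

Run:
```python
from h import *
for n in ("g1","g3"):
    P,R=tcp_pick(*TOOLS[n],.2); F=R@np.diag([-1,-1,1])
    P2,R2=tcp_stand(HOLES[n],.17,off=-.09); F2=R2@np.diag([-1,-1,1])
    for a in ((P,R),(P,F),(P2,R2),(P2,F2)): print(n,np.round(r.solve_ik(*a),2))
hover(*TOOLS["g1"],"d3")
print(np.round(r.state()["qpos"],2))
```

```text
g1 [-0.23  0.53  0.09  1.62 -0.02  3.1 ]
g1 [-0.23  0.53  0.09  1.62 -0.02 -0.04]
g1 [-0.2  -0.05 -1.15 -0.61  0.1   3.09]
g1 [-0.2  -0.05 -1.15 -0.61  0.1  -0.05]
g3 [-0.42  0.56  0.14  1.63 -0.09  2.98]
g3 [-0.42  0.56  0.14  1.63 -0.09 -0.17]
g3 [-0.45 -0.02 -1.11 -0.57  0.32  2.97]
g3 [-0.45 -0.02 -1.11 -0.57  0.32 -0.18]
t 39.2167 [ 0.4483 -0.111   0.1798] [ 0.4483 -0.1111  0.1798]
[-0.23  0.55  0.02  1.53 -0.02  3.1 ]
```

View pics/d3.png

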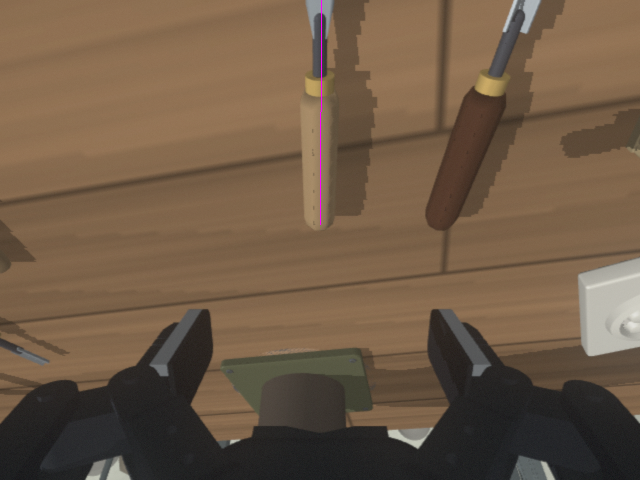

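gouge1 is on the prediction, with the butt at (319,229), and the pick and stand poses now share a wrist branch.

Run:
```python
from h import *
pick_tool("g1"); stage("g1",off=-.09,bz=.17)
```

```text
t 40.8 w 0.0855 F [-0.2 -0.9  0.2] tcp [ 0.4488 -0.1112  0.0203]
t 41.3 w 0.0242 F [ 1.4 -0.3  3.5] tcp [ 0.4487 -0.1111  0.0202]
t 42.7 w 0.0245 F [ 0.2 -0.6 -0.9] tcp [ 0.4479 -0.111   0.2588]
t 44.7 w 0.0237 F [-0.   0.7 -1.5] tcp [ 0.572  -0.085   0.2675]
```

View pics/stage_g1.png

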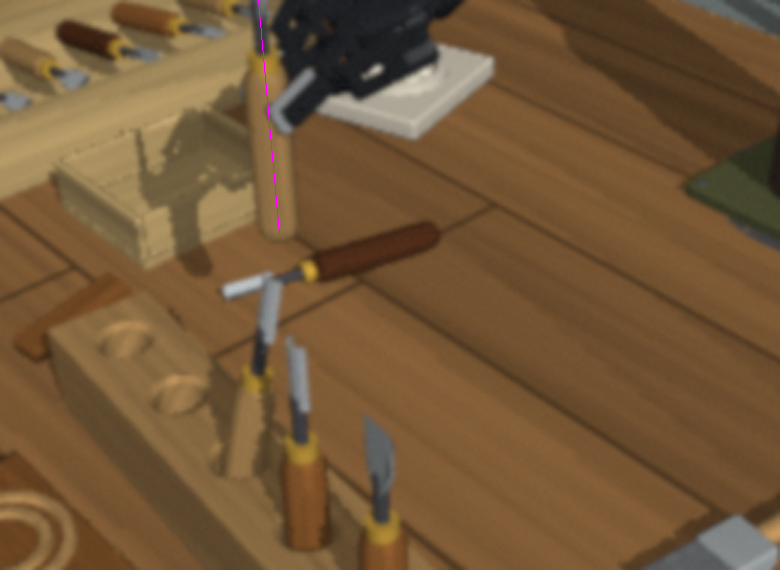

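Run:
```python
from h import *
ok=insert("g1")
if ok: release("g1")
```

```text
0.095 [0. 0. 0.]
0.075 [-0.5  0.   0.3]
0.065 [ 0.2 -0.6 -0.2]
0.045 [-0.5  0.7 -0.2]
0.03 [-0.3 -0.5  0.7]
0.022 [-0.4 -0.1 -0.6]
0.017 [ 0.2 -0.3 -1.8]
t 48.2 w 0.0239 F [ 0.3 -0.1 -3. ] tcp [ 0.6614 -0.0926  0.1146]
t 48.9 w 0.0858 F [-0.7 -0.2 -0.6] tcp [ 0.6615 -0.0926  0.1147]
t 50.2 w 0.0860 F [ 0.5 -0.4  0.1] tcp [ 0.5706 -0.0847  0.2854]
```

View pics/done_g1.png

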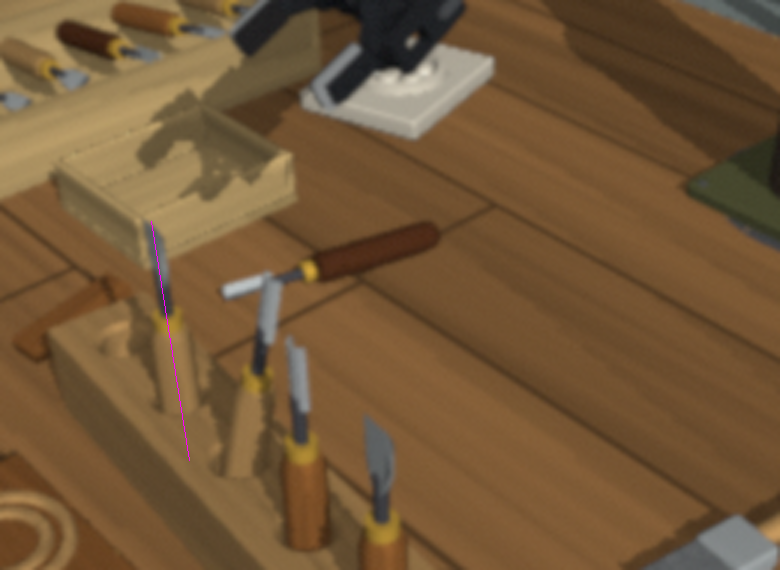

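gouge1 stands home. Next is gouge3.

Run:
```python
from h import *
hover(*TOOLS["g3"],"d4")
```

```text
t 52.025 [ 0.4291 -0.221   0.1793] [ 0.4288 -0.2212  0.1798]
```

View pics/d4.png

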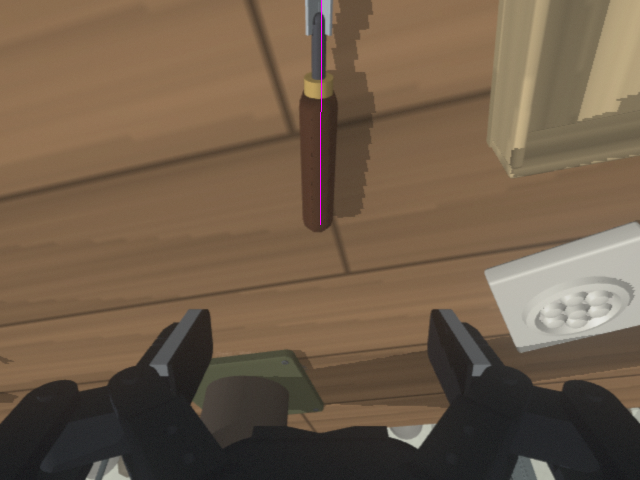

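gouge3 is on the prediction, with the butt at (317,230).

Run:
```python
from h import *
pick_tool("g3"); stage("g3",off=-.09,bz=.17)
```

```text
t 53.6 w 0.0856 F [0.4 0.3 0.9] tcp [ 0.4293 -0.2213  0.0204]
t 54.1 w 0.0239 F [ 1.9 -0.5  3.9] tcp [ 0.4291 -0.2212  0.0202]
t 55.5 w 0.0239 F [ 0.8  0.6 -1.5] tcp [ 0.4284 -0.221   0.2588]
t 57.5 w 0.0245 F [ 0.1 -0.7 -0.4] tcp [ 0.5648 -0.1652  0.2675]
```

View pics/stage_g3.png

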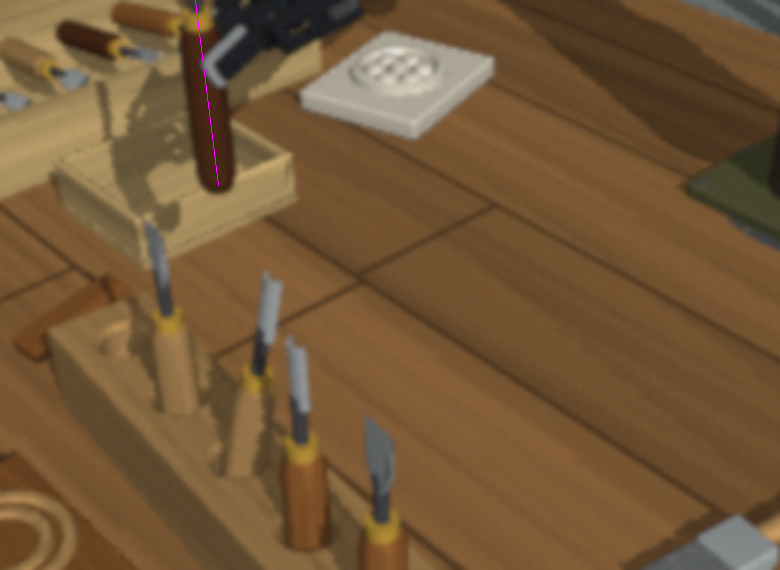

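Run:
```python
from h import *
ok=insert("g3")
if ok: release("g3")
```

```text
0.095 [0. 0. 0.]
0.075 [-0.6  0.1 -0.2]
0.065 [ 0.2 -0.3  0.5]
0.045 [-0.2 -0.3 -1.4]
0.03 [ 0.3 -0.4  0.2]
0.022 [-0.7 -0.3 -0.5]
0.017 [-0.3 -1.1 -0.5]
t 61.0 w 0.0241 F [-0.1 -0.8 -1.2] tcp [ 0.6541 -0.1727  0.1145]
t 61.7 w 0.0855 F [-0.5  0.6  0.1] tcp [ 0.6542 -0.1727  0.1147]
t 63.0 w 0.0856 F [ 0.2 -0.3 -0.1] tcp [ 0.5635 -0.1649  0.2856]
```

View pics/done_g3.png

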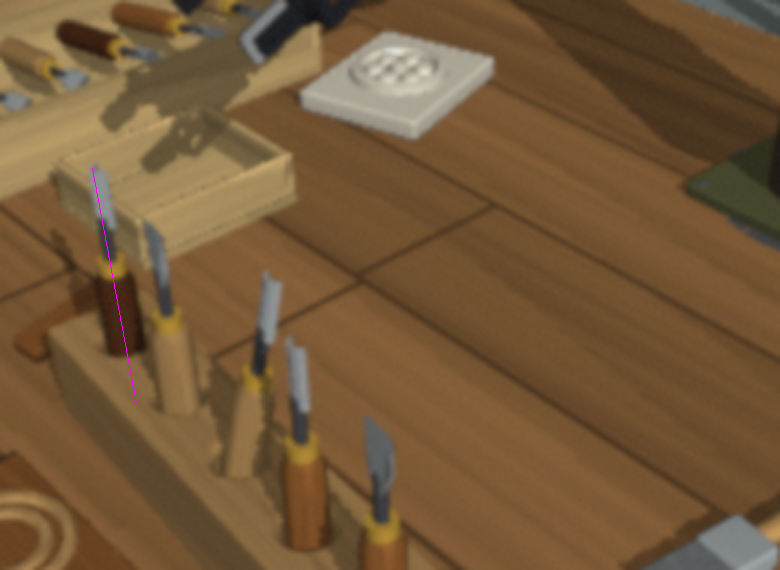

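All four are home. Next the wedges: I'll hover over the right-hand one and take a top picture too.

```bash
cat >> h.py <<'E'
WED={"wC":((.6833,-.299),(.5879,-.3107)),"wA":((.6773,.2753),(.5867,.3109)),"wB":((.5087,.4067),(.4132,.4387))}
def wedge(n):
    a,b=map(np.array,WED[n]); d=nrm(a-b); return (a+b)/2,np.arctan2(d[1],d[0])
def wedge_lines(c,yaw):
    d=np.array([np.cos(yaw),np.sin(yaw),0]);l=np.cross(UP,d);c=np.array([c[0],c[1],0])
    P=[c+.05*d+.016*l+.011*UP,c+.05*d-.016*l+.011*UP,c-.05*d-.016*l+.024*UP,c-.05*d+.016*l+.024*UP]
    return [(P[i],P[(i+1)%4]) for i in range(4)]
def dn(yaw): 
    d=np.array([np.cos(yaw),np.sin(yaw),0]); return d,rot(-UP,-np.cross(UP,d))
def whover(c,yaw,name,h=.2):
    d,R=dn(yaw); p=np.append(c,h)-.03*d; r.reach(p,R); snap("wrist",name,wedge_lines(c,yaw)); st(); print(np.round(r.state()["qpos"],2))
E
python3 - <<'E'
from h import *
c,y=wedge("wC");print(c,y)
whover(c,y,"w1")
c=snap("top","w1t")
E
```

```text
[ 0.6356  -0.30485] 0.12203211835299876
t 64.6 w 0.0855 F [-0.8 -0.7 -0.4] tcp [ 0.6058 -0.3082  0.1996]
[-0.47  0.55  0.2   1.22  0.    2.55]
```

View pics/w1.png

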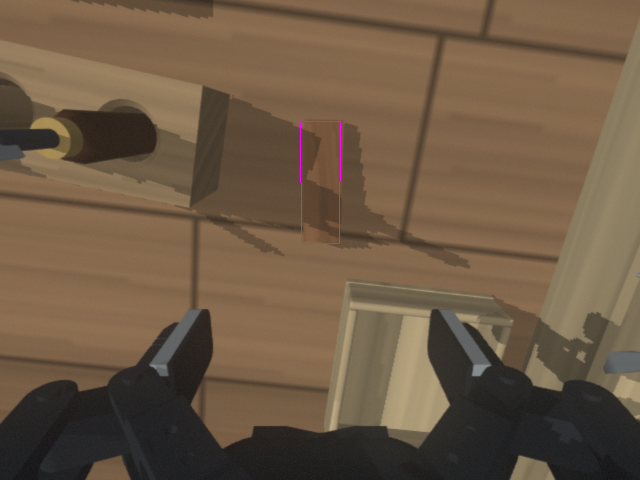

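View pics/w1t.png

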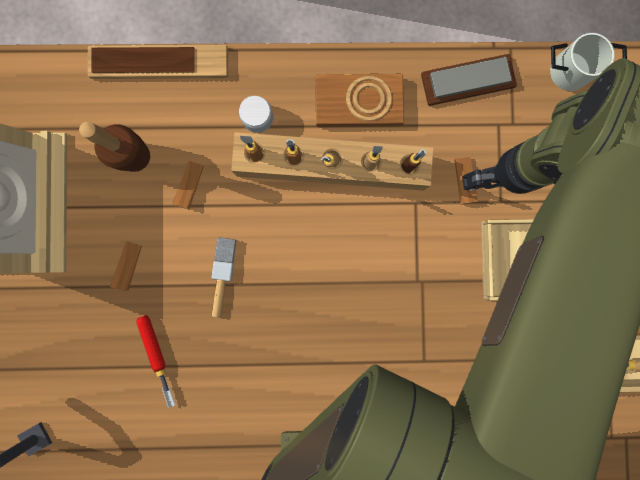

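The outline fits the wedge, from (301,121) to (340,243). In the top view all five tools stand in the block and the other two wedges haven't moved. Picking it and dropping it in the box.

```bash
cat >> h.py <<'E'
BOX=np.array([.462,-.408])
def wpick(c,yaw,lift=.16):
    d,R=dn(yaw); p=np.append(c,.0165)-.006*d
    r.line_to(p+[0,0,.07],R,vel=.25); r.line_to(p,R,vel=.12); r.grab(60); st()
    r.line_to(p+[0,0,lift],vel=.25); st()
def wdrop(dy,name,zt=.046):
    d,R=dn(0.0); p=np.array([BOX[0]+.0-.006,BOX[1]+dy,.16])
    r.reach(p,R); st()
    p[2]=zt; r.line_to(p,R,vel=.15); st()
    r.ungrasp(); p[2]=.2; r.line_to(p,R,vel=.3)
    snap("wrist",name); st()
E
python3 - <<'E'
from h import *
c,y=wedge("wC"); wpick(c,y); 
w=r.state()["gripper_width"]
if .028<w<.036: wdrop(-.034,"w1d")
E
```

```text
t 66.5 w 0.0302 F [ 0.4 -0.1  2.7] tcp [ 0.6303 -0.3059  0.0173]
t 67.3 w 0.0306 F [-0.5  0.4 -0.9] tcp [ 0.6288 -0.3051  0.1748]
t 68.2 w 0.0304 F [ 0.3  0.  -1. ] tcp [ 0.4568 -0.4415  0.1595]
t 69.1 w 0.0307 F [-0.6  0.1  0. ] tcp [ 0.457  -0.4423  0.0469]
t 70.4 w 0.0855 F [-0.6  1.3 -0.9] tcp [ 0.4557 -0.4418  0.1999]
```

View pics/w1d.png

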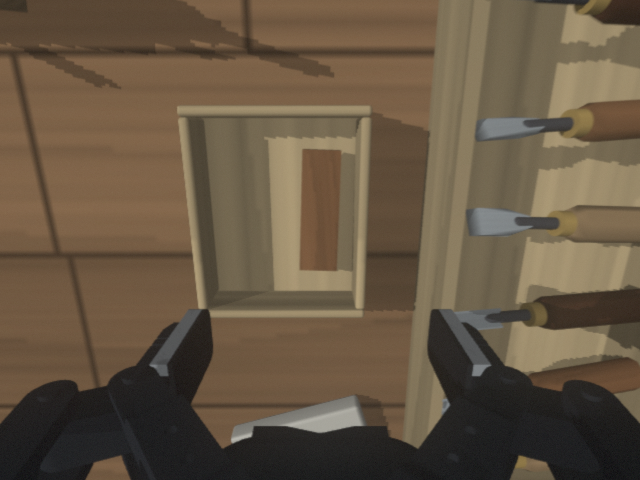

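The first wedge lies flat in the box. Next is the left-rear wedge, going via a waypoint clear of the standing tools.

Run:
```python
from h import *
d,R=dn(0.0)
r.reach([.36,0,.27],R)
c,y=wedge("wB");print(c,y)
whover(c,y,"w2")
```

```text
[0.46095 0.4227 ] -0.3233204118197435
t 76.6 w 0.0857 F [-0.7  0.7  0.1] tcp [0.4331 0.4312 0.2005]
[ 0.78  0.43 -0.    1.14 -0.   -2.03]
```

View pics/w2.png

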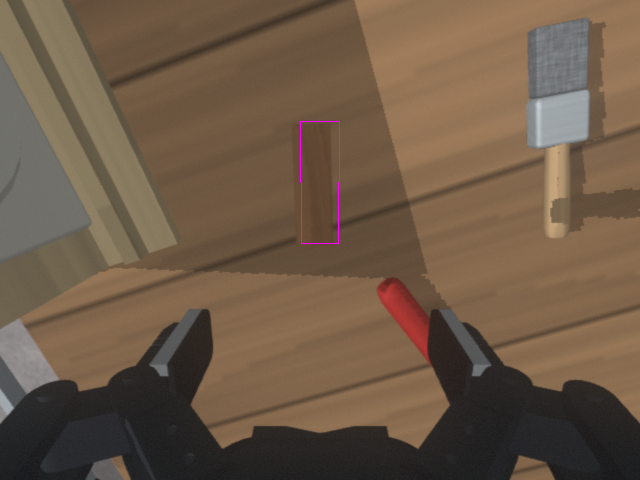

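The wedge sits 6 px (about 5 mm) left of the outline, so I'll shift the grasp. The red tool's butt at (390,285) stays clear.

Run:
```python
from h import *
c,y=wedge("wB"); d,R=dn(y); l=np.cross(UP,d)
c=c+.005*l[:2]
wpick(c,y,lift=.22)
w=r.state()["gripper_width"]
if .028<w<.036:
    r.reach([.36,0,.27],dn(0.0)[1]); st()
    wdrop(.034,"w2d")
```

```text
t 78.5 w 0.0304 F [ 0.2 -0.2  5.3] tcp [0.4574 0.4298 0.0173]
t 79.6 w 0.0307 F [ 0.2 -0.2 -0.7] tcp [0.4561 0.4287 0.2348]
t 81.2 w 0.0303 F [ 0.3  0.3 -1.1] tcp [0.3607 0.0004 0.27  ]
t 85.8 w 0.0306 F [-0.5  1.  -0.8] tcp [ 0.4561 -0.3739  0.1601]
t 86.7 w 0.0305 F [-18.6  11.   66.9] tcp [ 0.4556 -0.3735  0.0558]
t 88.0 w 0.0853 F [ 0.1 -1.   0.2] tcp [ 0.4553 -0.3734  0.1986]
```

View pics/w2d.png

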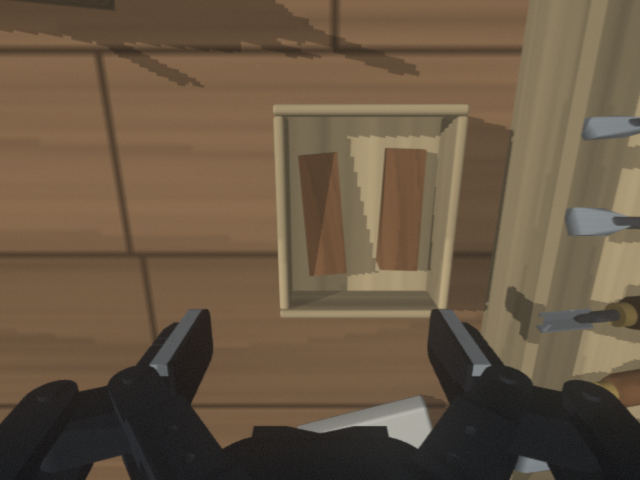

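Both wedges are in the box. The wrist force read about 70 N on that descent: my release height put the finger onto the box rim, which is below the 120 N limit, and it was a fingertip contact. I'll release above the rim for the last one.

Run:
```python
from h import *
r.reach([.36,0,.27],dn(0.0)[1])
c,y=wedge("wA");print(c,y)
whover(c,y,"w3",h=.24)
```

```text
[0.632  0.2931] -0.3744019126882592
t 94.1 w 0.0854 F [-0.4 -0.1 -1. ] tcp [0.6041 0.3029 0.2408]
[ 0.46  0.53  0.27  1.31 -0.   -2.3 ]
```

View pics/w3.png

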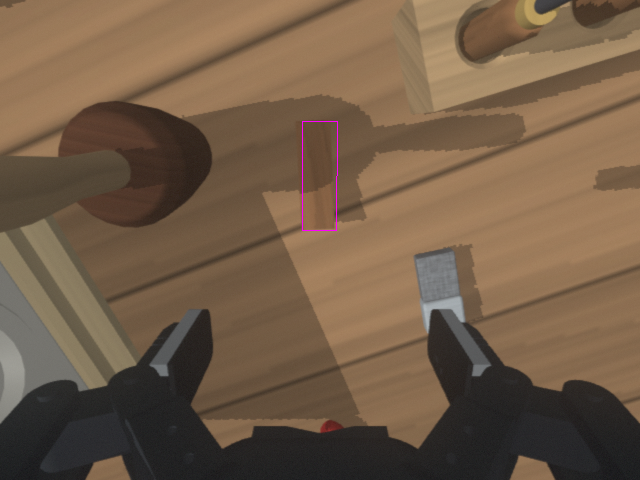

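The outline fits the last wedge within about 2 px, and the mallet edge at x=212 px leaves about 80 mm. Picking it now.

Run:
```python
from h import *
c,y=wedge("wA")
wpick(c,y,lift=.24)
w=r.state()["gripper_width"]
if .028<w<.036:
    r.reach([.36,0,.27],dn(0.0)[1]); st()
    wdrop(.002,"w3d",zt=.078)
```

```text
t 96.1 w 0.0305 F [-0.2  0.1  4.5] tcp [0.6271 0.2956 0.0174]
t 97.2 w 0.0309 F [ 0.6 -0.2 -2. ] tcp [0.6256 0.2949 0.2547]
t 98.7 w 0.0307 F [-0.3  0.2 -0.4] tcp [3.612e-01 2.000e-04 2.702e-01]
t 103.3 w 0.0311 F [ 0.4  0.1 -1.4] tcp [ 0.4561 -0.4059  0.1601]
t 104.0 w 0.0306 F [ 0.  -0.2 -0. ] tcp [ 0.4564 -0.4063  0.0786]
t 105.2 w 0.0855 F [-0.3  0.8 -0.4] tcp [ 0.4556 -0.4057  0.1996]
```

View pics/w3d.png

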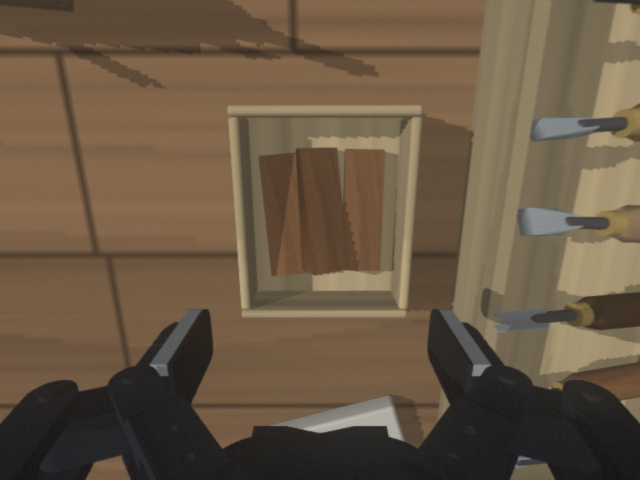

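All three wedges lie in the box. Moving clear for a last overall check.

Run:
```python
from h import *
r.goto_joints([-1.274,.26,-.138,1.173,0,1.571]); r.dwell(.5)
snap("top","ft"); st()
ls=[(np.array([*h,.015]),np.array([*h,.215])) for h in HOLES.values()]
snap("scene","fs",ls,s=3,box=(180,100,260,190));
```

```text
t 106.9 w 0.0857 F [ 0.3  0.4 -0.1] tcp [ 0.1537 -0.5019  0.2453]
```

View pics/ft.png

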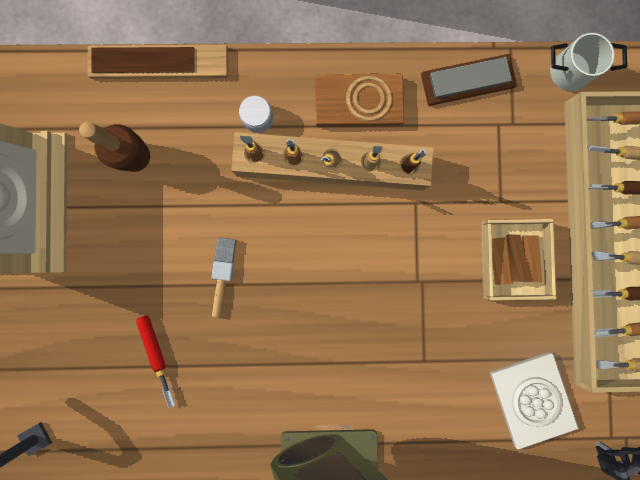

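View pics/fs.png

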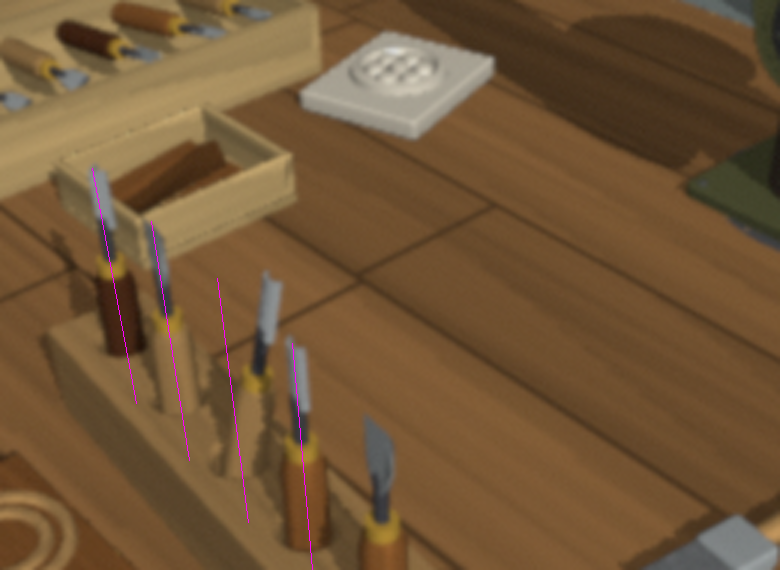

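All four tools show the same length of handle above the block, so gouge4 is home and only leaning within its loose fit. Everything else is where it started, so I'm handing in.

Run:
```python
from cell import r
print(r.close_job())
```

```text
the job is handed in; nothing more can be done
None
```

The bench is cleared and the job handed in at about 107 s of the 210 s allowed. All four loose tools (gouge2, gouge4, gouge1, gouge3, in that order) stand edge up in the block's free holes. After that, all three wedges went into the plywood box.

**Last checks:** in the final top and scene pictures all four tools show the same length of handle above the block, so they are right home. gouge4 leans clearly towards the robot, which looks like the hole's loose fit. The three wedges lie in the box. By eye, the red look-alike, brush, mallet, tin, panel, tray tools and parked tool are where they were.

**One flaw:** while lowering the second wedge, I set the release height too low and a fingertip pressed on the box rim. The wrist force reached about 70 N, under the 120 N limit. I saw no damage or shift, and released the third wedge above the rim. If fingertip contact counts under the 40 N limit on the arm or gripper body, that one moment would have exceeded it.

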